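# Unhook the sloping cover of the vial box and lay it on the mat

### The arm

A 6-joint arm with a two-finger parallel gripper is mounted at the origin on a cart in front of the work surface, level with it; the furniture and walls round the work are solid. World frame = base frame: x ahead of the robot, y to its left, z up, the work surface at z = 0. Lengths are in m, angles in rad, forces in N, time in s.
With the tool pointing down it reaches from about 0.4 to 0.825 m from the base axis. Payload 7 kg.
Tool frame: the origin (TCP) lies at the very end of the fingers, on their centre line; the grasp point (between the pads) lies 19 mm behind it (arm.pinch_z is the z of the grasp point in the tool frame, in m); z points along the fingers, y is the direction in which the jaws open and shut (so a half turn about z gives the same grasp; the last joint's range is limited). The gripper opens to 88 mm and grips with 3 to 60 N. Pads are 19 mm wide; open, the fingers measure 130 mm over their backs; the gripper's body (78 mm by 193 mm) begins 47 mm behind the grasp point.
Start: joints at [-1.018, 0.359, 0.012, 0, -1.224, -0.288], TCP at [0.177, -0.651, 0.227] pointing down, gripper open.
Joint ranges: [-3.07, 3.07], [-1.43, 2.12], [-1.02, 1.25], [-3.03, 1.67], [-3.05, -0], [-3.03, 3.03]. Speed limits (rad/s): [2.39, 2.39, 3.01, 3.14, 3.14, 3.14].

### API

Orientations are given as [roll, pitch, yaw] about the fixed x, y, z axes, in that order (R = Rz(yaw) Ry(pitch) Rx(roll)).
In Python, from station import arm gives the robot as it stands.
- The arm moves only by the tool drive_tool, never from a script. Its argument "targets" is a list of rows, each a list of 6 numbers: the shift along the world's x, y, z in units of 0.04 m (1.0 is 0.04 m), then the turn, a rotation vector about the world's x, y, z in units of 6 degrees (1.0 is 6 degrees). In form: [[x, y, z, wx, wy, wz], ...]. A call has 1 to 5 rows; each row shifts and turns the commanded pose from where the row before left it; what a row does not reach is not made up. A row lasts 1/8 s, in which the tool goes at most 62.5 mm and 10.7 degrees, less where a joint would pass 70% of its speed; a pose out of reach is approached as far as the arm can. A call with a number of a shift or a turn outside -1 to 1 is refused whole. A call with a gripper value outside its range is refused whole. "claw" is the opening, from 0 (shut) to 1 (fully open), set as the call begins (left out, the last holds). The fingers move at their own pace and stop on an object; "newtons" is the grip in N (left out, the last holds). Time passes only in rows, so rows that do not move let the fingers close. It gives the time, the measured TCP pose, the force and the opening at its end, in the units of the state.
- arm.get_state(): the state, without advancing time (a new reading comes with each control period).
- arm.grab_frame(name): name is "scene" or "top" or "wrist"; returns (picture, depth): 480x640x3 uint8, red, green, blue; 480x640 float32, m along the optical axis (not along the pixel's ray), 0 where there is no reading.
- arm.get_calibration(name): a dict with "mtx" (3x3 intrinsics, pixels), "origin" and "rotation" of the camera in the world. Camera axes: x right, y up, looking along -z (the intrinsics and any distortion apply to the point x, -y, -z); pixel columns grow to the right and rows downward; lengths in m; the calibration is good to about 2 mm. The wrist camera is an equidistant fisheye: a pixel r from the principal point sees the ray r / f radians off the axis. A picture is of the moment at which its call begins: read the wrist's pose just before it. get_calibration takes no time and is no camera call; for the wrist camera it gives the pose at the moment of the call.
- arm.job_done(): hands the job in, once; it reports no verdict.
Trained networks look in the newest picture that a camera, given by its name, has taken for a name from the list of things; names that differ only in an ending like _2 or _b are one class to them, and where a whole thing is asked for, a point or a joint stands for the part that bears it (a point fixed in the world has none). Each returns a list of dicts, best first, with "score" (0 to 1); they miss things now and then, are a little off and sometimes report something else, mostly with a low value. They report only what shows in the picture. A call takes as long as a camera call.
- arm.search_frame(target, camera): "point" ([x, y, z] in m, in the coordinates of the camera as it stood for that picture, good to about 4 mm: the middle of the surface that is visible of it).
- arm.cut_out(target, camera): "pixels" (480x640 bool, what is visible of it).
- arm.landmark_of(target, camera): "point" ([x, y, z] in m, in the coordinates of the camera as it stood for that picture, good to about 4 mm: a listed point, or the origin of a listed thing).
The state is a dict: "t": time; "q": joint angles; "qd": joint speeds; "joint_efforts": joint torques, N m; "eef_pos": TCP position; "ee_rot": TCP orientation; "force": force on the tool from outside, world axes, zero at the start; "moment": the same for the moment, N m; "width": finger opening in m.
Only numpy, scipy, OpenCV 4.12 (cv2) and the standard library are available. Lean on these libraries where they do the work, as an engineer would, in place of code of your own. Each camera call takes 0.05 s, during which the arm holds its last target. There are 200 camera calls.

### The job

Open the white vial box so the vials can be reached: its sloping metal cover hangs by a lip on the box's ledge bar, with its upper end under a keeper rod, so raise the lower end first, then lift the lip off the ledge and draw the cover out without forcing it. Set the cover down flat on the grey mat, handle up, letting go only when it lies there, and do not tip over the glass beaker.

Things in the scene. Friction and masses are not known exactly. Their poses are not given: they have to be found in the camera images.
- vial_box: white box fixed to the bench, 160 x 140 x 150 mm, top sloping 30 degrees, low toward the robot; vials inside. Origin: on the bench under the middle of its footprint; x points from low front to high back, y left, z up. Front wall 58 mm high at x = -63 mm. At the back two cheeks (inner faces y = +-62 mm, x = 25 to 87 mm, 150 mm high, open behind) carry ledge bar and keeper rod.
- ledge (a point): middle of the box's ledge bar: round, 8 mm diameter, along the box's y, at x = 34 mm, z = 110 mm in the box frame. The cover turns about this axis when its lower end is raised; turned level (by 30 degrees), it has 19 mm of free rise below the keeper rod; its lip must rise 11 mm to pass the bar.
- keeper (a point): middle of the fixed keeper rod: 8 mm diameter, along the box's y, at x = 58 mm, z = 142 mm in the box frame. It lies 2.5 mm over the top face of the shut cover near its upper end, so the shut cover cannot be lifted straight off. Raised level and lifted off the ledge, the cover must be drawn 50 mm toward the box's front (-x) to come out from under this rod.
- cover: loose flat dark steel cover 180 x 110 x 5 mm, 0.20 to 0.33 kg. Origin: centre of the plate's underside; x from lower to upper end, y across, z out of the top face. Shut, it slopes 30 degrees up in the box's +x. Two cross strips hang 11 mm below it: the lip (x = 45 to 53 mm) and one at the lower end (x = -90 to -85 mm), outside the box; on a flat surface it stands level on both.
- cover_grip (a point): point on the black handle of the cover, a rib 60 mm long along the cover's x, 14 mm wide across y, from the plate's top (z = 5 mm) up to z = 39 mm; this point is at x = -35 mm, y = 0, z = 28 mm of the cover frame. Free to both sides.
- cover_lip (a point): middle of the bearing face of the cover's lip, at x = 45 mm, z = -4 mm in the cover frame; shut, it is about 4 mm from the ledge point.
- mat: flat grey plastic mat, 200 mm (x) x 150 mm (y) x 4 mm, fixed on the bench. Origin: on the bench, under its centre.
- glass_beaker: loose small glass beaker, 55 mm wide, 66 mm high, standing between the box and the mat; origin under its base, z up. Not to be tipped.

How it is judged:
By the outcome, as a careful person would: the job done as asked, in the order asked, and still so for the second after the job is handed in, with the robot touching nothing.
It also fails if it takes over 48 s, if anything falls off the work surface, if the arm or the gripper's body presses on something with over 40 N, if the wrist force passes 120 N, or if a joint passes its speed limit or range.

## Working session

There is one attempt and no reset: what is moved stays moved. The work goes in short steps, Python scripts to look and compute and a tool call to move; the robot and the scene stay as the last step left them, time stands still between calls to the robot, and variables do not carry over. Pictures are saved under pics/ and viewed, about 8 in all and at most 12, crops included, and the job is handed in when it is done.

Besides the shell and the picture viewer there is one more tool, called after ">>>" as name([rows], argument=value, ...), one row to a line, values as JSON. drive_tool: Moves the arm, as the interface text tells. Shifts and turns lie within -1 to 1; 1 stands for 0.04 m of shift or 6 degrees of turn. Its arguments: {"type":"object","properties":{"targets":{"type":"array"},"claw":{"type":"number"},"newtons":{"type":"number"}},"required":["targets"]}

```bash
mkdir -p pics; ls; cat > h.py <<'E'
import numpy as np, cv2
from station import arm
from scipy.spatial.transform import Rotation as R
def w(c,p):
    k=arm.get_calibration(c); return np.array(k["origin"])+np.array(k["rotation"])@np.array(p)
def cloud(c,d,m):
    k=arm.get_calibration(c);K=np.array(k["mtx"]);v,u=np.nonzero(m&(d>0));z=d[v,u]
    p=np.c_[(u-K[0,2])/K[0,0]*z,-(v-K[1,2])/K[1,1]*z,-z]
    return p@np.array(k["rotation"]).T+np.array(k["origin"])
E
python3 - <<'E'
from h import *
np.set_printoptions(precision=4,suppress=True)
ims=[]
for c in("scene","top"):
    im,d=arm.grab_frame(c); ims.append(im); np.save(f"{c}_d.npy",d)
    print(c,arm.get_calibration(c)["origin"])
    for t in["vial_box","ledge","keeper","cover","cover_grip","cover_lip","mat","glass_beaker"]:
        try:
            r=arm.landmark_of(t,c)[:2]; print(t,[(round(x["score"],2),w(c,x["point"])) for x in r])
        except Exception as e: print(t,e)
    cv2.imwrite(f"pics/{c}0.png",im[...,::-1])
print(arm.get_state()["t"],arm.pinch_z)
E
```

```text
pics
scene [0.0782 0.6032 0.5671]
vial_box [(0.81, array([1.725 , 2.25  , 2.2139]))]
ledge []
keeper [(0.93, array([1.5742, 2.0992, 2.0631])), (0.47, array([2.9119, 3.4369, 3.4007]))]
cover [(0.59, array([1.6058, 2.1308, 2.0947]))]
cover_grip [(0.88, array([1.5879, 2.1129, 2.0767]))]
cover_lip [(0.61, array([1.6145, 2.1396, 2.1034]))]
mat []
glass_beaker [(0.85, array([2.2915, 2.8165, 2.7803]))]
top [0.4879 0.0668 1.027 ]
vial_box []
ledge []
keeper [(0.85, array([1.8522, 1.4311, 2.3913]))]
cover [(0.89, array([1.9076, 1.4865, 2.4467]))]
cover_grip [(0.93, array([1.8877, 1.4666, 2.4268]))]
cover_lip [(0.89, array([1.8923, 1.4712, 2.4314]))]
mat [(0.66, array([2.188 , 1.7669, 2.7271]))]
glass_beaker [(0.79, array([2.1152, 1.6941, 2.6543])), (0.23, array([1.8878, 1.4667, 2.4269]))]
0.9 -0.0188
```

```bash
cat > h.py <<'E'
import numpy as np, cv2
from station import arm
from scipy.spatial.transform import Rotation as R
np.set_printoptions(precision=4,suppress=True)
def pose(c):
    k=arm.get_calibration(c);r=np.array(k["rotation"],float)
    return np.array(k["origin"]),(r if r.shape==(3,3) else R.from_euler("xyz",r).as_matrix()),np.array(k["mtx"])
def w(c,p):
    o,r,_=pose(c); return o+r@np.array(p)
def cloud(c,d,m):
    o,r,K=pose(c);v,u=np.nonzero(m&(d>0));z=d[v,u]
    return np.c_[(u-K[0,2])/K[0,0]*z,-(v-K[1,2])/K[1,1]*z,-z]@r.T+o
E
python3 - <<'E'
from h import *
for c in("scene","top"):
    im,d=arm.grab_frame(c); np.save(f"{c}_d.npy",d)
    for t in["vial_box","ledge","keeper","cover","cover_grip","cover_lip","mat","glass_beaker"]:
        r=arm.landmark_of(t,c)[:2]; print(c,t,[(round(x["score"],2),w(c,x["point"])) for x in r])
    for t in["cover","cover_grip","mat","glass_beaker","vial_box"]:
        r=arm.cut_out(t,c)
        if r:
            m=np.array(r[0]["pixels"]); np.save(f"m_{c}_{t}.npy",m); p=cloud(c,d,m)
            print("mask",t,round(r[0]["score"],2),len(p),p.mean(0),np.percentile(p,2,axis=0),np.percentile(p,98,axis=0))
print(arm.get_calibration("top"),arm.get_state())
a=[cv2.imread(f"pics/{c}0.png") for c in("scene","top")]
cv2.imwrite("pics/both.png",cv2.resize(np.vstack(a),None,fx=.62,fy=.62,interpolation=cv2.INTER_AREA))
E
```

```text
scene vial_box [(0.7, array([0.5698, 0.3181, 0.0022]))]
scene ledge []
scene keeper [(0.74, array([0.6246, 0.3332, 0.1417])), (0.33, array([0.6128, 0.0618, 0.0082]))]
scene cover [(0.56, array([0.5622, 0.3169, 0.0909]))]
scene cover_grip []
scene cover_lip [(0.7, array([0.6033, 0.3247, 0.1094]))]
scene mat [(0.37, array([0.5732, 0.3153, 0.0014]))]
scene glass_beaker [(0.72, array([0.612 , 0.0631, 0.0045]))]
mask cover 0.94 7625 [0.5559 0.3207 0.094 ] [0.4874 0.26   0.0521] [0.6343 0.3737 0.1352]
mask cover_grip 0.57 7599 [0.5561 0.3212 0.0948] [0.4876 0.2611 0.0527] [0.6344 0.3732 0.1392]
mask mat 0.73 2756 [ 0.6716 -0.2003  0.0033] [ 0.5773 -0.2826  0.0009] [ 0.7724 -0.1233  0.0056]
mask glass_beaker 0.64 1031 [0.6103 0.0629 0.0368] [0.5864 0.0331 0.001 ] [0.64   0.0848 0.0611]
mask vial_box 0.77 6383 [0.5779 0.3593 0.0584] [0.4961 0.2591 0.0021] [0.649  0.4015 0.1488]
top vial_box []
top ledge [(0.28, array([0.527 , 0.3111, 0.1009]))]
top keeper [(0.89, array([0.6259, 0.3276, 0.138 ]))]
top cover [(0.58, array([0.5725, 0.3146, 0.0937]))]
top cover_grip [(0.81, array([0.5283, 0.3114
[... 623 characters left out ...]
437 0.0024] [0.6635 0.3953 0.151 ]
{'mtx': array([[509.0045,   0.    , 322.0926],
       [  0.    , 509.0045, 233.6949],
       [  0.    ,   0.    ,   1.    ]]), 'origin': array([0.4879, 0.0668, 1.027 ]), 'rotation': array([ 0.1499, -0.0283, -1.5765])} {'t': 2.3, 'q': array([-1.0179,  0.3586,  0.0119, -0.    , -1.2241, -0.2881]), 'qd': array([-0.0011,  0.0012, -0.001 , -0.0008,  0.0003,  0.    ]), 'joint_efforts': array([  0.0004, -58.2367,  29.33  ,   7.0025,   0.0125,  -0.    ]), 'eef_pos': array([ 0.1767, -0.6515,  0.2266]), 'ee_rot': array([-3.1416,  0.    , -2.8768]), 'force': array([ 0.4102,  0.0824, -0.0431]), 'moment': array([-0.0059, -0.0015, -0.0269]), 'width': 0.08776546322073378}
```

View pics/both.png

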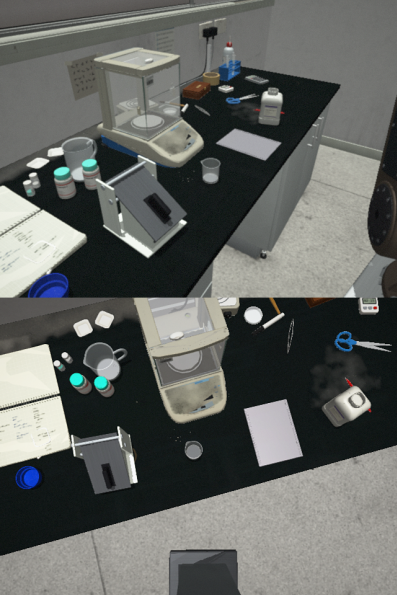

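```bash
python3 - <<'E'
from h import *
d=np.load("top_d.npy"); ds=np.load("scene_d.npy")
for c,dd in(("top",d),("scene",ds)):
    m=np.load(f"m_{c}_cover.npy")&~0
    p=cloud(c,dd,cv2.erode(m.astype(np.uint8),np.ones((3,3)))>0)
    # plane ransac
    rng=np.random.default_rng(0);best=None
    for _ in range(300):
        a=p[rng.choice(len(p),3,False)];n=np.cross(a[1]-a[0],a[2]-a[0]);n/=np.linalg.norm(n)+1e-12
        i=abs((p-a[0])@n)<.003
        if best is None or i.sum()>best.sum():best=i
    q=p[best];c0=q.mean(0);n=np.linalg.svd(q-c0,full_matrices=False)[2][2];n*=np.sign(n[2])
    print(c,"normal",n,"tilt",np.degrees(np.arccos(n[2])),"yaw",np.degrees(np.arctan2(-n[1],-n[0])),best.sum())
    yaw=np.arctan2(-n[1],-n[0])
    ex=np.array([np.cos(yaw)*n[2],np.sin(yaw)*n[2],np.hypot(n[0],n[1])]);ey=np.cross(n,ex)
    # rect in plane
    m8=m.astype(np.uint8); Q=cloud(c,dd,m); s=abs((Q-c0)@n)<.004; Q=Q[s]
    uv=np.c_[(Q-c0)@ex,(Q-c0)@ey].astype(np.float32)
    rc=cv2.minAreaRect(uv); print("rect",rc, "centre",c0+ex*rc[0][0]+ey*rc[0][1])
    H=p[((p-c0)@n)>.02]
    if len(H)>20:
        hv=np.c_[(H-c0)@ex,(H-c0)@ey].astype(np.float32); t=H[((H-c0)@n)>.028]; print("handle top",len(t),t.mean(0),((t-c0)@n).mean(),cv2.minAreaRect(hv))
for c,dd in(("top",d),("scene",ds)):
    P=cloud(c,dd,np.load(f"m_{c}_mat.npy"));print("mat",c,cv2.minAreaRect(P[:,:2].astype(np.float32)),np.median(P[:,2]))
A=np.vstack([cloud("top",d,d>0),cloud("scene",ds,ds>0)])
# height map max per 5 cm cell
print("cols y .45..-.35, rows x .4...95 (cm)")
for x in np.arange(.4,.95,.05):
    print("%.2f"%x,[int(100*np.percentile(s,98)) if len(s:=A[(abs(A[:,0]-x)<.025)&(abs(A[:,1]-y)<.025)&(A[:,2]<.6),2])>5 else -9 for y in np.arange(.45,-.36,-.05)])
E
```

```text
top normal [-0.4915 -0.0891  0.8663] tilt 29.97062250835905 yaw 10.27622549942511 4058
rect ((-0.001881718635559082, 0.0002789907157421112), (0.18207953870296478, 0.1103309839963913), 0.39191368222236633) centre [0.5645 0.3164 0.0965]
handle top 252 [0.5208 0.3069 0.1086] 0.03283182479088086 ((-0.03524647653102875, -0.0003882334567606449), (0.05864971876144409, 0.014787748456001282), 0.23803934454917908)
scene normal [-0.4892 -0.0945  0.867 ] tilt 29.88600879255413 yaw 10.931436495457195 6092
rect ((0.006171487271785736, -0.005273643881082535), (0.18029160797595978, 0.11104977875947952), 0.06894076615571976) centre [0.5647 0.3179 0.0966]
handle top 390 [0.5178 0.3106 0.1072] 0.03280983690416012 ((-0.029142655432224274, -0.0047472137957811356), (0.01508084125816822, 0.05975697189569473), 89.38970947265625)
mat top ((0.6789063215255737, -0.2084142416715622), (0.20216864347457886, 0.15435412526130676), 13.657424926757812) 0.0033080147010535743
mat scene ((0.6778526306152344, -0.20452453196048737), (0.20138993859291077, 0.15303288400173187), 13.594473838806152) 0.003335328656686898
cols y .45..-.35, rows x .4...95 (cm)
0.40 [0, 0, 0, 0, 0, 0, 0, -79, -79, -79, -79, -79, -79, -79, -79, -79, -79]
0.45 [0, 0, 0, 0, 0, 0, 0, 0, 0, 0, 0, -79, -79, -79, -79, -79, -79]
0.50 [0, 0, 7, 10, 6, 0, 0, 0, 0, 0, 0, 0, 0, 0, -79, -79, -79]
0.55 [0, 0, 10, 12, 9, 0, 0, 0, 0, 0, 0, 0, 0, 0, 0, 0, 0]
0.60 [1, 14, 14, 12, 14, 0, 0, 5, 6, 0, 0, 0, 0, 0, 0, 0, 0]
0.65 [1, 14, 14, 14, 15, 0, 0, 5, 6, 0, 0, 0, 0, 0, 0, 0, 0]
0.70 [0, 0, 0, 0, 0, 0, 4, 5, 4, 0, 0, 0, 0, 0, 0, 0, 0]
0.75 [0, 0, 0, 0, 0, 0, 8, 7, 7, 6, 5, 0, 0, 0, 0, 0, 4]
0.80 [8, 8, 8, 6, 0, 0, 32, 32, 32, 8, 8, 0, 0, 0, 0, 0, 0]
0.85 [8, 11, 11, 10, 0, 32, 32, 33, 32, 32, 9, 0, 0, 0, 0, 0, 0]
0.90 [4, 11, 10, 11, 0, 32, 32, 32, 32, 32, 0, 0, 0, 0, 0, 0, 0]
```

>>> drive_tool([
  [0.9,1,0,0,0,-0.4],
  [0.9,1,0,0,0,-0.38],
  [0.9,1,0,0,0,0],
  [0.9,1,0,0,0,0],
  [0.9,1,0,0,0,0],
], claw=1)

```text
t: 2.92
eef_pos: [0.3576, -0.4501, 0.2268]
ee_rot: [-3.141, 0.0, -2.959]
force: [1.9, -0.2, 0.3]
width: 0.0874
```

>>> drive_tool([
  [0.68,1,0,0,0,0],
  [0.68,1,0,0,0,0],
  [0.68,1,0,0,0,0],
  [0.68,1,0,0,0,0],
  [0.68,1,0,0,0,0],
])

```text
t: 3.55
eef_pos: [0.4934, -0.25, 0.2269]
ee_rot: [-3.141, 0.001, -2.958]
force: [0.4, -0.6, 0.3]
width: 0.0875
```

>>> drive_tool([
  [0,1,0,0,0,0],
  [0,1,0,0,0,0],
  [0,1,0,0,0,0],
  [0,1,0,0,0,0],
  [0,1,0,0,0,0],
])

```text
t: 4.18
eef_pos: [0.4926, -0.0502, 0.2268]
ee_rot: [3.142, 0.001, -2.958]
force: [0.1, -0.2, 0.1]
width: 0.0872
```

>>> drive_tool([
  [0,1,0,0.18,-0.98,0],
  [0,1,0,0.18,-0.98,0],
  [0,1,0,0.18,-0.98,0],
  [0,1,0,0.18,-0.98,0],
  [0,1,0,0.18,-0.98,0],
])

```text
t: 4.8
eef_pos: [0.4953, 0.1382, 0.2289]
ee_rot: [-3.136, 0.505, -2.96]
force: [2.4, -0.5, 1.2]
width: 0.0874
```

>>> drive_tool([
  [0,1,-0.4,0,0,0],
  [0,1,-0.5,0,0,0],
  [0,1,-0.5,0,0,0],
  [0,0.9,-0.45,0,0,0],
  [0,0,0,0,0,0],
])

```text
t: 5.42
eef_pos: [0.5058, 0.2862, 0.1754]
ee_rot: [-3.139, 0.454, -2.944]
force: [-0.8, -0.7, -0.3]
width: 0.0876
```

>>> drive_tool([
  [0,0,0,0,0,0],
  [0,0,0,0,0,0],
])

```text
t: 5.68
eef_pos: [0.5052, 0.2831, 0.1759]
ee_rot: [-3.139, 0.455, -2.947]
force: [0.2, -0.8, -0.4]
width: 0.0878
```

```bash
python3 - <<'E'
from h import *
s=arm.get_state();print(s["q"],s["eef_pos"],s["ee_rot"])
im,d=arm.grab_frame("wrist")
cv2.imwrite("pics/w1.png",im[...,::-1]); print(pose("wrist"))
for t in["keeper","cover","cover_grip","cover_lip"]:
    r=arm.landmark_of(t,"wrist")[:1]; print(t,[(round(x["score"],2),w("wrist",x["point"])) for x in r])
E
```

```text
[ 0.9534  0.0206 -0.8978  0.8024 -0.4359 -3.0299] [0.5052 0.2831 0.1759] [-3.1394  0.4545 -2.9466]
(array([0.3696, 0.2557, 0.2846]), array([[-0.1928, -0.7196, -0.6671],
       [ 0.9812, -0.1426, -0.1298],
       [-0.0017, -0.6796,  0.7336]]), array([[371.6483,   0.    , 321.3056],
       [  0.    , 371.6483, 238.9524],
       [  0.    ,   0.    ,   1.    ]]))
keeper [(0.57, array([0.6288, 0.3265, 0.1419]))]
cover [(0.73, array([0.5651, 0.3145, 0.0946]))]
cover_grip [(0.66, array([0.5279, 0.3108, 0.1014]))]
cover_lip [(0.62, array([0.606 , 0.3254, 0.1157]))]
```

View pics/w1.png

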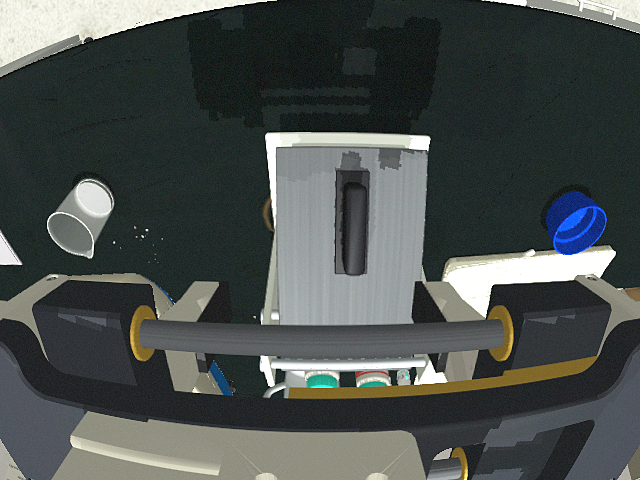

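```bash
cat >> h.py <<'E'
YB=np.radians(10.5)
def tool(tilt,yaw=YB):
    "tool rotation: z down tilted forward by tilt deg, y = box y"
    t=np.radians(tilt); z=np.array([np.sin(t)*np.cos(yaw),np.sin(t)*np.sin(yaw),-np.cos(t)]);y=np.array([-np.sin(yaw),np.cos(yaw),0])
    return np.c_[np.cross(y,z),y,z]
def need(p,T):
    s=arm.get_state(); C=R.from_euler("xyz",s["ee_rot"])
    dr=(R.from_matrix(T)*C.inv()).as_rotvec()
    return (np.array(p)-s["eef_pos"])/.04, np.degrees(dr)/6
E
python3 - <<'E'
from h import *
print(need([.5096,.3069,.1501],tool(15)))
E
```

```text
(array([ 0.1054,  0.584 , -0.6476]), array([-0.3291,  1.8116, -0.1046]))
```

>>> drive_tool([
  [0,0.1,0,-0.16,0.9,-0.05],
  [0.05,0.2,-0.2,-0.16,0.9,-0.05],
  [0.05,0.28,-0.45,0,0,0],
  [0,0,0,0,0,0],
])

```text
t: 6.42
eef_pos: [0.5117, 0.3046, 0.1494]
ee_rot: [-3.137, 0.277, -2.958]
force: [-0.4, -0.9, -0.5]
width: 0.0873
```

```bash
python3 - <<'E'
from h import *
print(need([.5096,.3069,.1501],tool(15)),need([.5274,.3102,.0825],tool(15)),arm.get_state()["q"])
E
```

```text
(array([-0.0521,  0.0564,  0.0165]), array([0.0174, 0.1549, 0.0112])) (array([ 0.3929,  0.1389, -1.6735]), array([0.0174, 0.1549, 0.0112])) [ 0.9808  0.1533 -0.6288  0.3478 -0.6249 -2.6354]
```

>>> drive_tool([
  [0.04,0.08,-0.3,0,0.15,0],
  [0.12,0.02,-0.5,0,0,0],
  [0.12,0.02,-0.5,0,0,0],
  [0.1,0.02,-0.35,0,0,0],
  [0,0,0,0,0,0],
])

```text
t: 7.05
eef_pos: [0.5268, 0.3094, 0.0837]
ee_rot: [-3.14, 0.262, -2.959]
force: [-0.5, 0.0, 0.1]
width: 0.0877
```

```bash
python3 - <<'E'
from h import *
print(need([.5274,.3102,.0825],tool(15)),arm.get_state()["q"])
im,d=arm.grab_frame("wrist")
im2,_=arm.grab_frame("scene")
cv2.imwrite("pics/w2.png",np.vstack([im[100:400,100:560],im2[240:420,100:560]])[...,::-1])
E
```

```text
(array([ 0.015 ,  0.0191, -0.03  ]), array([0.015 , 0.0044, 0.0148])) [ 0.9418  0.2625 -0.6819  0.4084 -0.4692 -2.6816]
```

View pics/w2.png

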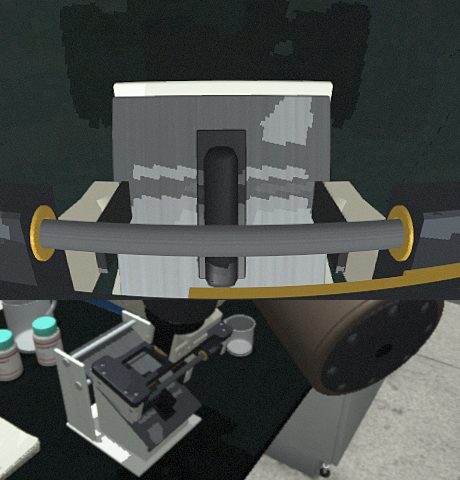

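>>> drive_tool([
  [0,0,0,0,0,0],
  [0,0,0,0,0,0],
  [0,0,0,0,0,0],
  [0,0,0,0,0,0],
  [0,0,0,0,0,0],
], claw=0, newtons=25)

```text
t: 7.78
eef_pos: [0.5271, 0.3107, 0.0848]
ee_rot: [3.142, 0.264, -2.959]
force: [0.7, 0.2, 0.7]
width: 0.0431
```

>>> drive_tool([
  [0,0,0,0,0,0],
  [0,0,0,0,0,0],
  [0,0,0,0,0,0],
], newtons=50)

```text
t: 8.15
eef_pos: [0.5272, 0.3105, 0.0848]
ee_rot: [-3.141, 0.264, -2.959]
force: [0.4, -0.7, 0.9]
width: 0.014
```

>>> drive_tool([
  [-0.044,-0.008,0.185,-0.15,0.82,0],
  [-0.032,-0.006,0.185,-0.15,0.82,0],
  [0,0,0,0,0,0],
])

```text
t: 8.52
eef_pos: [0.5256, 0.3112, 0.1]
ee_rot: [3.14, 0.09, -2.961]
force: [0.5, -0.3, -2.8]
width: 0.0137
```

```bash
python3 - <<'E'
from h import *
s=arm.get_state();print(s["force"],s["moment"],s["q"]);b=np.array([.983,.182,0]);r=s["eef_pos"]-np.array([.604,.3244,.1092])
print("boxframe",r@b,r@[-.182,.983,0],r[2],R.from_euler("xyz",s["ee_rot"]).as_matrix()[:,2])
E
```

```text
[ 0.4891 -0.2893 -2.8317] [-0.056   0.3738  0.0043] [ 0.8905  0.3168 -0.4033  0.0816 -0.7825 -2.3369]
boxframe -0.07942092202156101 0.0013071450469055016 -0.009227461675231696 [ 0.0885  0.018  -0.9959]
```

>>> drive_tool([
  [-0.025,-0.005,0.178,-0.15,0.82,0],
  [-0.01,0,0.178,-0.15,0.82,0],
  [0.015,0.003,0.178,-0.15,0.82,0],
  [0.03,0.006,0.178,-0.15,0.82,0],
  [0,0,0,0,0,0],
])

```text
t: 9.15
eef_pos: [0.5257, 0.3095, 0.1265]
ee_rot: [-3.14, -0.259, -2.963]
force: [1.9, -0.4, 0.5]
width: 0.014
```

```bash
python3 - <<'E'
from h import *
s=arm.get_state();print(s["force"],s["moment"],s["q"]);b=np.array([.983,.182,0]);r=s["eef_pos"]-np.array([.604,.3244,.1092])
print("boxframe",r@b,r@[-.182,.983,0],r[2],R.from_euler("xyz",s["ee_rot"]).as_matrix()[:,2])
im,d=arm.grab_frame("wrist"); 
im2,d2=arm.grab_frame("scene")
cv2.imwrite("pics/w3.png",np.vstack([im[60:360,100:560],im2[200:420,100:560]])[...,::-1])
r=arm.cut_out("cover","scene")
if r:
    p=cloud("scene",d2,cv2.erode(np.array(r[0]["pixels"]).astype(np.uint8),np.ones((3,3)))>0)
    best=None;rng=np.random.default_rng(0)
    for _ in range(300):
        a=p[rng.choice(len(p),3,False)];n=np.cross(a[1]-a[0],a[2]-a[0]);n/=np.linalg.norm(n)+1e-12
        i=abs((p-a[0])@n)<.003
        if best is None or i.sum()>best.sum():best=i
    q=p[best];n=np.linalg.svd(q-q.mean(0),full_matrices=False)[2][2];n*=np.sign(n[2]);print("plane n",n,q.mean(0),best.sum(),len(p))
E
```

```text
[ 1.9203 -0.4014  0.5244] [ 0.285  -1.5581  0.0204] [ 0.7591  0.4812 -0.003  -0.1443 -1.3089 -2.0976]
boxframe -0.0797213923562109 -0.0004290016697638062 0.017292749161640017 [-0.2521 -0.0477 -0.9665]
plane n [-0.0031  0.0016  1.    ] [0.525  0.3265 0.1182] 3290 3963
```

View pics/w3.png

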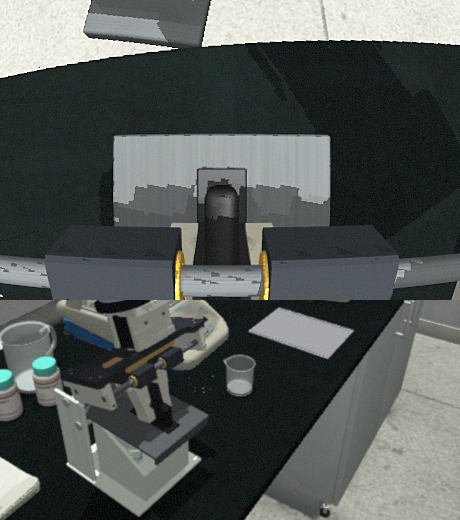

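>>> drive_tool([
  [0,0,0.125,0,0,0],
  [0,0,0.125,0,0,0],
  [0,0,0.125,0,0,0],
  [0,0,0,0,0,0],
])

```text
t: 9.8
eef_pos: [0.5241, 0.3103, 0.1435]
ee_rot: [3.141, -0.259, -2.959]
force: [0.1, 0.8, -2.9]
width: 0.0139
```

```bash
cat >> h.py <<'E'
def plate(c="scene",save=None):
    s=arm.get_state();print(s["t"],s["force"],s["moment"],s["eef_pos"],R.from_euler("xyz",s["ee_rot"]).as_matrix()[:,2])
    im,d=arm.grab_frame(c)
    if save: cv2.imwrite(save,im[...,::-1])
    r=arm.cut_out("cover",c)
    if not r: return print("no cover")
    p=cloud(c,d,cv2.erode(np.array(r[0]["pixels"]).astype(np.uint8),np.ones((3,3)))>0)
    best=None;rng=np.random.default_rng(0)
    for _ in range(300):
        a=p[rng.choice(len(p),3,False)];n=np.cross(a[1]-a[0],a[2]-a[0]);n/=np.linalg.norm(n)+1e-12
        i=abs((p-a[0])@n)<.003
        if best is None or i.sum()>best.sum():best=i
    q=p[best];n=np.linalg.svd(q-q.mean(0),full_matrices=False)[2][2];n*=np.sign(n[2])
    print("plane n",n,"mean",q.mean(0),best.sum(),len(p),"rect",cv2.minAreaRect(q[:,:2].astype(np.float32)))
E
python3 -c "
from h import *
plate()"
```

```text
9.8 [ 0.0596  0.8083 -2.8897] [ 0.1721 -1.0479 -0.0322] [0.5241 0.3103 0.1435] [-0.2525 -0.0457 -0.9665]
plane n [-0.0016 -0.0004  1.    ] mean [0.5267 0.3285 0.1351] 3425 4127 rect ((0.5609583854675293, 0.3192518353462219), (0.1793203204870224, 0.10875170677900314), 10.189011573791504)
```

>>> drive_tool([
  [-0.1,-0.018,-0.06,0,0,0],
  [-0.3,-0.055,0,0,0,0],
  [-0.3,-0.055,0,0,0,0],
  [-0.3,-0.055,0,0,0,0],
  [-0.3,-0.055,0,0,0,0],
])

```text
t: 10.52
eef_pos: [0.4716, 0.3006, 0.1409]
ee_rot: [3.141, -0.26, -2.959]
force: [0.4, 0.7, -2.6]
width: 0.0139
```

>>> drive_tool([
  [-0.3,-0.055,0,0,0,0],
  [-0.3,-0.055,0,0,0,0],
  [0,0,0,0,0,0],
])

```text
t: 10.9
eef_pos: [0.4477, 0.2962, 0.141]
ee_rot: [3.141, -0.26, -2.959]
force: [0.2, 0.6, -2.9]
width: 0.0132
```

```bash
python3 -c "
from h import *
plate()
d=np.load('scene_d.npy');e=np.load('top_d.npy')
A=np.vstack([cloud('top',e,e>0),cloud('scene',d,d>0)])
for x in np.arange(.5,.9,.04): print('%.2f'%x,[int(100*np.percentile(s,98)) if len(s:=A[(abs(A[:,0]-x)<.02)&(abs(A[:,1]-y)<.02)&(A[:,2]<.6),2])>5 else -9 for y in np.arange(-.08,-.5,-.04)])
"
```

```text
10.9 [ 0.1706  0.6469 -2.9156] [ 0.2175 -1.1437  0.019 ] [0.4477 0.2962 0.141 ] [-0.2528 -0.0458 -0.9664]
plane n [-0.0002 -0.0013  1.    ] mean [0.4472 0.3162 0.1327] 3661 4309 rect ((0.4840288460254669, 0.3055926561355591), (0.1775047332048416, 0.10768608748912811), 10.409029960632324)
0.50 [0, 0, 0, 0, -79, -79, -79, -79, -79, -79, -79]
0.54 [0, 0, 0, 0, 0, 0, 0, -1, -79, -79, -79]
0.58 [0, 0, 0, 0, 0, 0, 0, 0, 0, 0, 0]
0.62 [0, 0, 0, 0, 0, 0, 0, 0, 0, 0, 0]
0.66 [0, 0, 0, 0, 0, 0, 0, 0, 0, 0, 0]
0.70 [0, 0, 0, 0, 0, 0, 0, 0, 11, 12, 0]
0.74 [0, 0, 0, 0, 0, 0, 0, 10, 14, 14, 12]
0.78 [0, 0, 0, 0, 0, 0, 0, 10, 13, 14, 12]
0.82 [0, 0, 0, 0, 0, 0, 0, 0, 0, 10, 0]
0.86 [0, 0, 0, 0, 0, 0, 0, 0, 0, 0, 0]
```

>>> drive_tool([
  [0,0,0.5,0,0,0],
  [0,0,0.5,0,0,0],
  [0,-0.3,0.5,0,0,0],
  [0.2,-0.8,0,0,0,0.1],
  [0.35,-0.95,0,0,0,0.1],
])

```text
t: 11.62
eef_pos: [0.4707, 0.2133, 0.2014]
ee_rot: [3.14, -0.259, -2.937]
force: [0.4, 0.9, -3.1]
width: 0.0137
```

>>> drive_tool([
  [0.35,-0.95,0,0,0,0.1],
  [0.35,-0.95,0,0,0,0.1],
  [0.35,-0.95,0,0,0,0.13],
  [0.35,-0.95,0,0,0,0],
  [0.35,-0.95,0,0,0,0],
])

```text
t: 12.25
eef_pos: [0.5407, 0.0224, 0.2011]
ee_rot: [3.141, -0.26, -2.904]
force: [1.2, 0.2, -3.3]
width: 0.0136
```

>>> drive_tool([
  [0.4,-0.95,0,0,0,0],
  [0.45,-0.95,0,0,0,0],
  [0.5,-0.95,0,0,0,0],
  [0.5,-0.95,0,0,0,0],
  [0.5,-0.95,0,0,0,0],
])

```text
t: 12.88
eef_pos: [0.6347, -0.1677, 0.2009]
ee_rot: [3.141, -0.26, -2.904]
force: [0.2, 0.1, -2.6]
width: 0.0139
```

>>> drive_tool([
  [0.2,-0.9,0,0,0,0],
  [0.1,-0.5,0,0,0,0],
  [0,0,0,0,0,0],
  [0,0,0,0,0,0],
])

```text
t: 13.38
eef_pos: [0.6462, -0.2213, 0.2008]
ee_rot: [3.141, -0.26, -2.904]
force: [0.6, 0.1, -1.5]
width: 0.0137
```

```bash
python3 -c "
from h import *
plate('top');plate('scene')
print(need([.6425,-.218,.2],tool(-14.9,np.radians(13.6))),arm.get_state()['q'])
"
```

```text
13.375 [ 0.607   0.0635 -1.4921] [ 0.2699 -1.0179  0.0168] [ 0.6462 -0.2213  0.2008] [-0.2501 -0.0596 -0.9664]
plane n [ 0.0058 -0.0249  0.9997] mean [ 0.6748 -0.2348  0.1918] 1244 1420 rect ((0.6886265873908997, -0.2325526624917984), (0.17739731073379517, 0.06904646754264832), 11.454712867736816)
13.475 [-0.3575  0.3296 -2.1928] [ 0.3098 -0.9612  0.005 ] [ 0.6465 -0.2207  0.201 ] [-0.2496 -0.0599 -0.9665]
no cover
(array([-0.1028,  0.0682, -0.0274]), array([-0.0071,  0.0046, -0.0129])) [-0.0089  0.5302  0.1719  0.0627 -1.4647 -1.3377]
```

>>> drive_tool([
  [-0.1,0.06,-0.7,0,0,0],
  [0,0,-0.9,0,0,0],
  [0,0,-0.9,0,0,0],
  [0,0,-0.9,0,0,0],
  [0,0,-0.5,0,0,0],
])

```text
t: 14.2
eef_pos: [0.6417, -0.2186, 0.0429]
ee_rot: [3.14, -0.262, -2.903]
force: [0.1, -0.6, -2.6]
width: 0.0137
```

>>> drive_tool([
  [0,0,-0.1,0,0,0],
  [0,0,0,0,0,0],
])

```text
t: 14.45
eef_pos: [0.6433, -0.2193, 0.0417]
ee_rot: [-3.142, -0.259, -2.904]
force: [0.5, -1.1, -2.4]
width: 0.014
```

```bash
python3 -c "
from h import *
plate('top','pics/t4.png');plate('scene','pics/s4.png')
a=cv2.imread('pics/t4.png')[140:320,360:560];b=cv2.imread('pics/s4.png')[180:340,300:500]
cv2.imwrite('pics/c4.png',cv2.resize(np.vstack([a,b]),None,fx=1.7,fy=1.7))
"
```

```text
14.45 [ 0.4755 -1.0872 -2.4109] [ 0.2025 -1.0226 -0.0004] [ 0.6433 -0.2193  0.0417] [-0.2487 -0.0604 -0.9667]
plane n [ 0.0031 -0.0008  1.    ] mean [ 0.676  -0.2189  0.033 ] 1003 1194 rect ((0.6837349534034729, -0.2243196815252304), (0.1768408715724945, 0.07481371611356735), 12.751323699951172)
14.55 [-0.5591 -0.4094 -2.6714] [ 0.2529 -0.9752  0.0297] [ 0.6436 -0.2194  0.0423] [-0.2475 -0.0603 -0.967 ]
plane n [ 0.0001 -0.0001  1.    ] mean [ 0.6706 -0.1949  0.0335] 1207 1386 rect ((0.6801710724830627, -0.20516133308410645), (0.1796933114528656, 0.11121973395347595), 14.631247520446777)
```

View pics/c4.png

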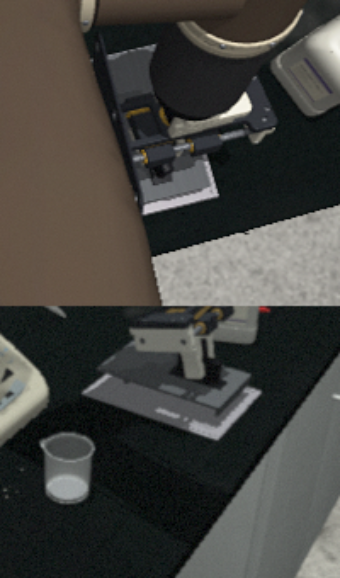

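>>> drive_tool([
  [0,0,-0.15,0,0,0],
  [0,0,-0.1,0,0,0],
  [0,0,0,0,0,0],
])

```text
t: 15.02
eef_pos: [0.6421, -0.2192, 0.03]
ee_rot: [3.141, -0.261, -2.904]
force: [0.1, -0.3, -3.3]
width: 0.0138
```

>>> drive_tool([
  [0,0,-0.04,0,0,0],
  [0,0,0,0,0,0],
])

```text
t: 15.28
eef_pos: [0.6425, -0.2192, 0.0289]
ee_rot: [3.141, -0.26, -2.904]
force: [0.2, 0.1, -2.5]
width: 0.0139
```

>>> drive_tool([
  [0,0,-0.03,0,0,0],
  [0,0,0,0,0,0],
])

```text
t: 15.52
eef_pos: [0.6426, -0.2193, 0.0283]
ee_rot: [3.141, -0.26, -2.904]
force: [-1.2, 0.5, 0.6]
width: 0.0137
```

```bash
python3 -c "
from h import *
plate('scene')
"
```

```text
15.525 [-1.1711  0.4867  0.6481] [ 0.3754 -0.4364 -0.0598] [ 0.6426 -0.2193  0.0283] [-0.2497 -0.0601 -0.9665]
plane n [ 0.0018 -0.0007  1.    ] mean [ 0.6714 -0.1944  0.0194] 1217 1423 rect ((0.6774740219116211, -0.20376190543174744), (0.17658047378063202, 0.10349364578723907), 14.425223350524902)
```

>>> drive_tool([
  [0,0,-0.015,0,0,0],
  [0,0,0,0,0,0],
], newtons=10)

```text
t: 15.88
eef_pos: [0.6427, -0.2193, 0.0283]
ee_rot: [3.141, -0.26, -2.904]
force: [-1.9, 2.6, 5.3]
width: 0.014
```

>>> drive_tool([
  [0,0,0,0,0,0],
  [0,0,0,0,0,0],
  [0,0,0,0,0,0],
  [0,0,0,0,0,0],
  [0,0,0,0,0,0],
], claw=0.55)

```text
t: 16.5
eef_pos: [0.6425, -0.2193, 0.0272]
ee_rot: [3.141, -0.26, -2.904]
force: [0.7, -0.6, 0.1]
width: 0.0478
```

>>> drive_tool([
  [0.05,0.01,0.2,0,0,0],
  [0.12,0.03,0.5,0,0,0],
  [0,0,0.8,0,0,0],
  [-0.5,0,0.9,0,0,0],
  [-0.8,0.3,0.9,0,0,0],
])

```text
t: 17.12
eef_pos: [0.5973, -0.206, 0.1604]
ee_rot: [3.141, -0.26, -2.905]
force: [0.0, -0.0, 1.2]
width: 0.0481
```

>>> drive_tool([
  [-1,0,0.6,0,0,0],
  [-1,0,0.3,0,0,0],
  [-1,0,0,0,0,0],
  [0,0,0,0,0,0],
])

```text
t: 17.62
eef_pos: [0.4754, -0.2057, 0.1969]
ee_rot: [3.141, -0.258, -2.904]
force: [0.5, -0.6, 0.4]
width: 0.0482
```

```bash
python3 -c "
from h import *
plate('top','pics/t5.png');plate('scene','pics/s5.png')
for c in('top','scene'): print([(x['score'],w(c,x['point'])) for x in arm.landmark_of('glass_beaker',c)[:1]])
a=[cv2.imread(f'pics/{c}5.png') for c in 'ts']
cv2.imwrite('pics/c5.png',cv2.resize(np.vstack([a[0][100:340],a[1][100:430]]),None,fx=1.0,fy=1.0))
"
```

```text
17.625 [ 0.4621 -0.6305  0.3742] [ 0.1536 -0.9591  0.0734] [ 0.4754 -0.2057  0.1969] [-0.2481 -0.0595 -0.9669]
plane n [0.0763 0.0135 0.997 ] mean [ 0.7647 -0.2233  0.0194] 151 166 rect ((0.7627488374710083, -0.22068877518177032), (0.02043326385319233, 0.04532141238451004), 14.377120018005371)
17.725 [ 0.6323  1.157  -0.1123] [ 0.2106 -0.8551  0.031 ] [ 0.4778 -0.2057  0.1963] [-0.248  -0.0601 -0.9669]
plane n [0.0024 0.0014 1.    ] mean [ 0.6766 -0.1971  0.0194] 1392 1816 rect ((0.6786178946495056, -0.20567074418067932), (0.17723889648914337, 0.10889358818531036), 13.642488479614258)
[]
[(0.94, array([0.6129, 0.0612, 0.006 ]))]
```

View pics/c5.png

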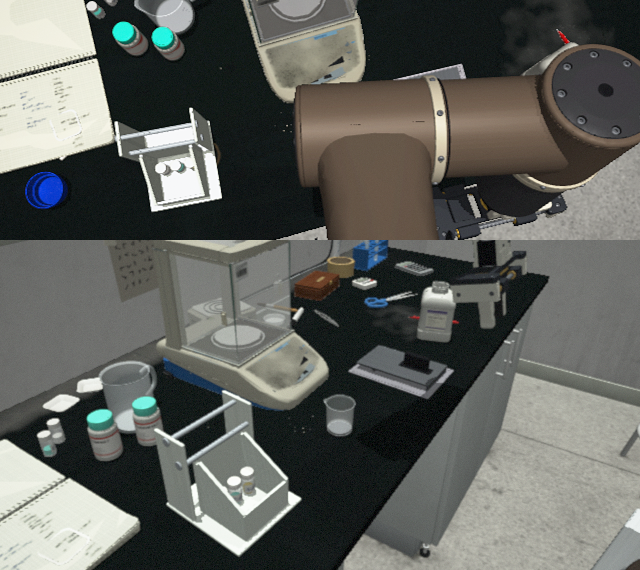

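The box is open with its vials showing (about 240,485). The cover lies level on the mat with its handle up (about 405,370), the beaker stands where it was (about 340,413), and the arm is clear.

```bash
python3 -c "
from station import arm
print(arm.job_done(),arm.get_state()['t'])"
```

```text
the job is handed in; nothing more can be done
the job is handed in; nothing more can be done
```

The vial box is open and the job is handed in, at about 18 s of the 48 s allowed. The cover lies flat on the mat with its handle up, and the robot touches nothing.

- **What I did:** I gripped the handle and raised the lower end about the ledge until the cover was level. I then lifted the lip about 17 mm off the ledge, lowered it about 2.5 mm, and drew the cover about 78 mm toward the front. I carried it over the beaker, set it on the mat, eased the grip once it touched down, opened the fingers and backed away. The highest force I saw reported was about 6 N.
- **Last checks:** In the scene camera the cover is level to about 0.2°. Its top is at 19 mm (20 mm expected), and it sits within about 2 mm of the mat's centre and in line with it. The vials are in view, and the beaker stands where it was first found.
- **What failed or disagreed:**
  - The planned 30° tilt for the approach was out of reach because the last joint hit its limit, so I gripped the handle at 15° instead.
  - At the end the arm blocked most of the top camera's view, so it saw only a sliver of the cover and did not find the beaker. The final check therefore rests on the scene camera alone.
  - The moment reading stayed at about -1 N m about y even with nothing in the gripper. I put that down to the gripper's own weight while tilted.

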